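# Get the espresso glass out from behind the spice jars

## Task

The little glass stands in the wooden caddy, hemmed in by the two spice jars and the salt shaker: first set all three of them down on the marble slab, then fetch the glass and set it in the middle of the cork coaster, and only after that put the jars and the shaker back in the caddy, each on the very spot where it stood at the start. Keep everything upright, and leave the tea box and the green mug alone.

Things in the scene. Friction and masses are not known exactly. Their poses are not given: they have to be found in the camera images.
- caddy: Fixed open light-wood caddy, 134 (x) x 196 (y) mm. Origin: centre of its underside. Floor 10 mm up; front (-x) and side lips 16 mm high; back (+x) board 45 mm high, inner face at x = 61. Dark round spots at caddy (x, y) mm: (30, 58), (30, 0), (30, -58), (-28, 0). The glass stands on (30, 0), 7 to 15 mm from back board and neighbours; jars and shaker on the other three, in any order.
- spice_green: Loose spice jar with a green cap and a red and white label, round, 46 mm in diameter, 106 mm tall. Origin: centre of its underside, z up.
- spice_brown: Loose spice jar with a dark brown cap and a dark label, round, 41 mm in diameter, 105 mm tall. Origin: centre of its underside, z up.
- salt: Loose salt shaker with a grey domed cap, no label, round, 44 mm in diameter up to 70 mm, 34 mm above, 90 mm tall. Origin: centre of its underside, z up.
- glass: Loose small clear glass, round, open at the top, 49 mm wide at the rim and a little narrower at the foot, 61 mm tall. Origin: centre of its underside, z up.
- slab: Fixed white marble slab lying flat, 140 (x) x 230 (y) x 12 mm (z). Origin: centre of its underside; its top is at z = 12 mm. It lies to the left or the right of the caddy.
- coaster: Fixed round cork coaster, 92 mm in diameter, 6 mm thick. Origin: centre of its underside. It lies on the other side of the caddy from the slab.
- tea_box: Bystander: dark tea box, 68 x 131 x 107 mm, standing behind the work on the right. Origin: centre of its underside. To be left alone.
- mug_green: Bystander: green and cream mug, 86 mm wide (121 mm with its handle), 99 mm tall, standing behind the work on the left. Origin: centre of its underside. To be left alone.

How it is judged:
By the outcome, as a careful person would: the job done as asked, in the order asked, and still so for the second after the job is handed in, with the robot touching nothing.
It also fails if it takes over 131 s, if anything falls off the work surface, if the arm or the gripper's body presses on something with over 40 N, if the wrist force passes 120 N, or if a joint passes its speed limit or range.

## Robot

A 6-joint arm with a two-finger parallel gripper is mounted at the origin on a cart in front of the work surface, level with it; the furniture and walls round the work are solid. World frame = base frame: x ahead of the robot, y to its left, z up, the work surface at z = 0. Lengths are in m, angles in rad, forces in N, time in s.
With the tool pointing down it reaches from about 0.225 to 0.875 m from the base axis. Payload 3.4 kg.
Tool frame: the origin (TCP) lies midway between the tips of the shut fingers; the grasp point (between the pads) lies 19 mm behind it (manip.pinch_z is the distance from the TCP to the grasp point, in m); z points along the fingers, y is the line along which they close (so a half turn about z gives the same grasp; the last joint's range is limited). The gripper opens to 85 mm and grips with 20 to 120 N. Pads are 22 mm wide; open, the fingers measure 114 mm over their backs; the gripper's body (76 mm by 85 mm) begins 54 mm behind the grasp point. The pads swing forward as they close: fully open they stand 13 mm farther back than shut.
Start: joints at [-1.364, 0.276, 1.505, -0, 1.361, -0.121], TCP at [0.185, -0.544, 0.231] pointing down, gripper open.
Joint ranges: [-2.89, 2.89], [-0.75, 2.08], [0.22, 2.7], [-1.18, 4.32], [0.11, 2.71], [-2.7, 2.7]. Speed limits (rad/s): [2.57, 2.57, 3.14, 3.14, 3.14, 3.14].

## Interface

Orientations are given as a unit quaternion [w, x, y, z].
In Python, from rig import manip gives the robot as it stands.
- The arm moves only by the tool carry_out, never from a script. Its arguments are lists of equal length, an entry for each row: "delta_pos": the shift along the tool's x, y, z scaled (see below), a list of three; "turn": the turn, a rotation vector about the tool's x, y, z scaled (see below), a list of three; "claw": the closure, from -1 (fully open) to 1 (shut). A call has 1 to 12 rows; each row is the pose to reach, as a shift and turn from the pose commanded when the call began, along the tool's axes at that moment; what a row does not reach only later rows make up. The controller multiplies each number of a shift by 400 mm and each number of a turn by 30 degrees. A row lasts 1/10 s, in which the tool goes at most 50 mm and 8.59 degrees, less where a joint would pass 70% of its speed; a pose out of reach is approached as far as the arm can. A call with a number of a shift or a turn outside -1 to 1 is refused whole. A call with a gripper value outside its range is refused whole. The fingers move at their own pace and stop on an object; "force" is the grip in N (left out, the last holds). Time passes only in rows, so rows that repeat a pose let the fingers close. It gives the time, the measured TCP pose, the force, the opening and the grip force at its end, in the units of the state.
- manip.get_state(): the state, without advancing time (a new reading comes with each control period).
- manip.get_image(name): name is "side" or "top"; returns a dict with "image" (480x640x3 uint8, red, green, blue), "z_map" (480x640 float32, m along the optical axis (not along the pixel's ray), 0 where there is no reading), "fx", "fy", "cx", "cy" (pixels), "world_to_cam" (4x4, takes a point from world to camera coordinates). Camera axes: x right, y down, z forward; pixel columns grow to the right and rows downward; lengths in m; the calibration is good to about 2 mm. A picture is of the moment at which its call begins.
- manip.sign_off(): hands the job in; it is judged then, once.
Trained networks look in the newest picture that a camera, given by its name, has taken for a name from the list of things; names that differ only in an ending like _2 or _b are one class to them, and where a whole thing is asked for, a point or a joint stands for the part that bears it (a point fixed in the world has none). Each returns a list of dicts, best first, with "score" (0 to 1); they miss things now and then, are a little off and sometimes report something else, mostly with a low value. They report only what shows in the picture. A call takes as long as a camera call.
- manip.spot_in(camera, query): "point" ([x, y, z] in m, in world coordinates, good to about 4 mm: the middle of the surface that is visible of it).
- manip.place_of(camera, query): "point" ([x, y, z] in m, in world coordinates, good to about 4 mm: a listed point, or the origin of a listed thing).
The state is a dict: "clock": time; "qpos": joint angles; "qd": joint speeds; "effort": joint torques, N m; "position": TCP position; "ee_rot": TCP orientation; "contact_force": force on the tool from outside, world axes, zero at the start; "moment": the same for the moment, N m; "width": finger opening in m; "gripper_force": force on a finger pad.
Only numpy, scipy, OpenCV 4.12 (cv2) and the standard library are available. Lean on these libraries where they do the work, as an engineer would, in place of code of your own. Each camera call takes 0.05 s, during which the arm holds its last target. There are 200 camera calls.

## Working session

There is one attempt and no reset: what is moved stays moved. The work goes in short steps, Python scripts to look and compute and a tool call to move; the robot and the scene stay as the last step left them, time stands still between calls to the robot, and variables do not carry over. Pictures are saved under pics/ and viewed, at most 14 in all, crops included, and the job is handed in when it is done.

Besides the shell and the picture viewer there is one more tool, called as a command line: name --argument value ..., lists and objects as JSON in quotes. carry_out: Moves the arm, as the interface text tells. Shifts and turns lie within -1 to 1; 1 stands for 400 mm of shift or 30 degrees of turn. Its arguments: {"type":"object","properties":{"delta_pos":{"type":"array","items":{"type":"array","items":{"type":"number","minimum":-1,"maximum":1}}},"turn":{"type":"array","items":{"type":"array","items":{"type":"number","minimum":-1,"maximum":1}}},"claw":{"type":"array","items":{"type":"number"}},"force":{"type":"number"}},"required":["delta_pos","turn","claw"]}

```bash
mkdir -p pics; ls
cat > h.py <<'E'
import numpy as np, cv2
from rig import manip
def snap(c,fn=None):
    im=manip.get_image(c)
    if fn: cv2.imwrite(fn,im["image"][:,:,::-1])
    return im
def cloud(im):
    z=im["z_map"]; v,u=np.mgrid[:480,:640]
    p=np.stack([(u-im["cx"])/im["fx"]*z,(v-im["cy"])/im["fy"]*z,z,np.ones_like(z)],-1)
    w=p@np.linalg.inv(im["world_to_cam"]).T
    w=w[...,:3]; w[z<=0]=np.nan
    return w
E
python3 - <<'E'
from h import *
np.set_printoptions(precision=4,suppress=True)
s=manip.get_state(); print(s["position"],s["ee_rot"],s["clock"],s["width"],manip.pinch_z)
for c in("top","side"):
    im=snap(c,f"pics/{c}0.png"); print(c,np.linalg.inv(im["world_to_cam"])[:3])
    for n in "caddy spice_green spice_brown salt glass slab coaster tea_box mug_green".split():
        print(n,[(np.round(d["point"],4),round(d["score"],2)) for d in manip.place_of(c,n)[:2]])
E
```

```text
pics
[ 0.185  -0.5439  0.2304] [-0.0009  0.9866  0.1632 -0.    ] 0.0 0.08531562464769413 0.0187
top [[ 0.0181 -0.9892  0.1452  0.4781]
 [-0.9998 -0.0186 -0.0017 -0.0451]
 [ 0.0044 -0.1452 -0.9894  0.9139]]
caddy [(array([ 0.5356, -0.0122, -0.0022]), 0.69)]
spice_green [(array([0.5606, 0.0477, 0.0093]), 0.93), (array([ 0.5342, -0.0131, -0.0047]), 0.57)]
spice_brown [(array([ 0.5734, -0.0715,  0.0094]), 0.75)]
salt [(array([ 0.5082, -0.0162,  0.0092]), 0.71)]
glass [(array([ 0.5697, -0.0114,  0.0119]), 0.89), (array([ 0.733 , -0.2112, -0.0011]), 0.49)]
slab [(array([ 0.5346,  0.2637, -0.0005]), 0.85)]
coaster [(array([ 0.4886, -0.3429,  0.001 ]), 0.81), (array([0.5614, 0.0436, 0.0072]), 0.17)]
tea_box [(array([ 0.734 , -0.2132, -0.0003]), 0.73)]
mug_green [(array([0.7271, 0.1548, 0.0049]), 0.62)]
side [[ 0.9727 -0.152   0.1751  0.4486]
 [-0.2315 -0.6789  0.6968 -0.6816]
 [ 0.013  -0.7183 -0.6956  0.6534]]
caddy [(array([ 0.535 , -0.0142, -0.0008]), 0.66)]
spice_green [(array([0.5637, 0.0411, 0.0091]), 0.57)]
spice_brown [(array([ 0.5735, -0.0714,  0.011 ]), 0.63)]
salt [(array([ 0.5079, -0.0185,  0.0131]), 0.78)]
glass [(array([ 0.5676, -0.012 ,  0.0071]), 0.55)]
slab [(array([ 0.5383,  0.2614, -0.0035]), 0.8)]
coaster [(array([ 0.4965, -0.3451,  0.0021]), 0.81)]
tea_box [(array([ 0.7375, -0.2093, -0.0017]), 0.9)]
mug_green [(array([ 0.7297,  0.1605, -0.0024]), 0.68)]
```

View pics/top0.png

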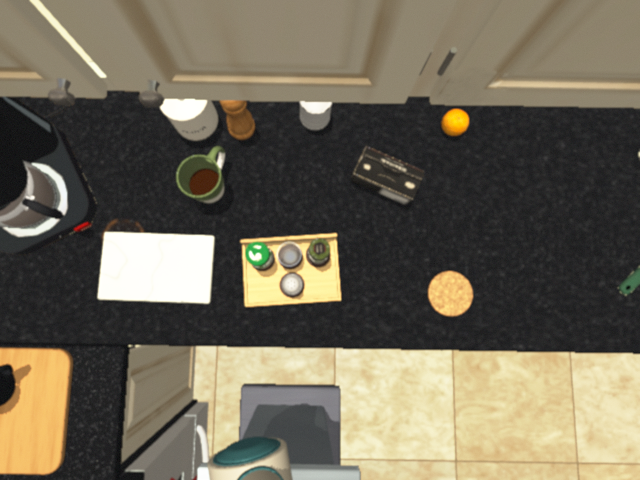

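View pics/side0.png

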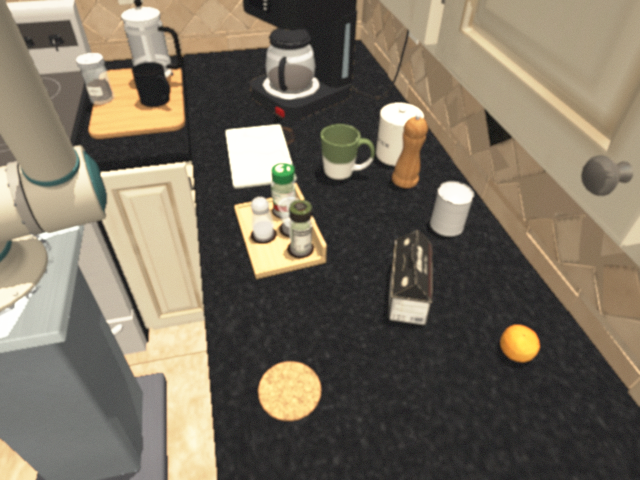

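Run:
```python
from h import *
np.set_printoptions(precision=4,suppress=True)
im=manip.get_image("top"); w=cloud(im); s=manip.get_image("side"); w2=cloud(s)
def circ(w,c,z0,z1,r=.035):
    m=(np.hypot(w[...,0]-c[0],w[...,1]-c[1])<r)&(w[...,2]>z0)&(w[...,2]<z1)
    p=w[m]
    if len(p)<10: return len(p)
    (x,y),rr=cv2.minEnclosingCircle(p[:,:2].astype(np.float32))
    return len(p),np.median(p,0),(p.min(0)+p.max(0))/2,np.ptp(p[:,:2],axis=0),(x,y,rr)
for n,c,z0,z1 in [("green",(.562,.045),.105,.13),("brown",(.5735,-.0715),.105,.13),("salt",(.508,-.017),.085,.12),("glass",(.569,-.012),.055,.085),("coast",(.492,-.344),.004,.009)]:
    for ww in(w,w2): print(n,circ(ww,c,z0,z1,.035 if n!="coast" else .06))
for nm,ww in(("top",w),("side",w2)):
    m=(abs(ww[...,1]-.263)<.15)&(abs(ww[...,0]-.536)<.1)&(abs(ww[...,2]-.012)<.004); p=ww[m]
    print("slab",nm,cv2.minAreaRect((p[:,:2]*1000).astype(np.float32)),np.median(p,0))
    m=(abs(ww[...,1]+.014)<.13)&(abs(ww[...,0]-.536)<.1)&(ww[...,2]>.006)&(ww[...,2]<.05);p=ww[m]
    print("caddy",nm,cv2.minAreaRect((p[:,:2]*1000).astype(np.float32)))
    m=(abs(ww[...,1]+.014)<.12)&(abs(ww[...,0]-.6)<.04)&(abs(ww[...,2]-.045)<.003);p=ww[m]
    print("board",nm,len(p),cv2.minAreaRect((p[:,:2]*1000).astype(np.float32)))
```

```text
green (482, array([0.5603, 0.0433, 0.1154]), array([0.5608, 0.0436, 0.1121]), array([0.0444, 0.0439]), (0.5611346364021301, 0.043571874499320984, 0.02271915227174759))
green (349, array([0.5608, 0.0382, 0.1151]), array([0.5617, 0.0444, 0.1116]), array([0.0438, 0.0474]), (0.560966432094574, 0.04443049058318138, 0.024350004270672798))
brown (379, array([ 0.5712, -0.0707,  0.1148]), array([ 0.571 , -0.0713,  0.1121]), array([0.0386, 0.0388]), (0.5711184144020081, -0.07125439494848251, 0.020068742334842682))
brown (358, array([ 0.571 , -0.0758,  0.1146]), array([ 0.5719, -0.0709,  0.1115]), array([0.0396, 0.0421]), (0.5713094472885132, -0.07065287232398987, 0.021690675988793373))
salt (261, array([ 0.5055, -0.0182,  0.0955]), array([ 0.5065, -0.0186,  0.0939]), array([0.032 , 0.0321]), (0.5061461925506592, -0.018351880833506584, 0.017080267891287804))
salt (214, array([ 0.5061, -0.0249,  0.0945]), array([ 0.5066, -0.0215,  0.0925]), array([0.034 , 0.0287]), (0.5067004561424255, -0.01860942505300045, 0.017428884282708168))
glass (181, array([ 0.5702, -0.0093,  0.0695]), array([ 0.5659, -0
[... 658 characters left out ...]
8, 276.65802001953125), (260.42242431640625, 163.51466369628906), 88.833740234375) [0.538  0.2612 0.0117]
caddy top ((537.2528686523438, -16.33812713623047), (134.33384704589844, 196.08633422851562), 4.834960460662842)
board top 316 ((583.6964721679688, -13.418434143066406), (40.157325744628906, 193.2800750732422), 4.764266014099121)
slab side ((551.7506713867188, 279.381591796875), (268.94134521484375, 162.528564453125), 88.88971710205078) [0.5305 0.261  0.012 ]
caddy side ((537.5567626953125, -15.474563598632812), (134.68841552734375, 198.5469207763672), 4.822962760925293)
board side 205 ((579.7261352539062, -14.330520629882812), (48.97407531738281, 190.96273803710938), 4.2812652587890625)
```

The top view shows the caddy at about (290,270) with green top-left, brown top-right, salt in front at (292,285) and the glass at (290,255). The slab is at (156,267), the coaster at (450,293), and the side view agrees. The caddy yaw is about 4.9°, so I'll keep the tool aligned with it, closing along caddy y.

```bash
cat >> h.py <<'E'
from scipy.spatial.transform import Rotation as R
np.set_printoptions(precision=4,suppress=True)
def go(*targets,yaw=4.9):
    s=manip.get_state(); q=s["ee_rot"]; r=R.from_quat([q[1],q[2],q[3],q[0]])
    g=R.from_euler("z",yaw,degrees=True)*R.from_euler("x",180,degrees=True)
    print("now",round(s["clock"],2),s["position"],"w",s["width"],s["gripper_force"],"turn",(r.inv()*g).as_rotvec(degrees=True)/30)
    for t in targets: print(t,r.inv().apply(np.array(t)-s["position"])/.4)
E
python3 - <<'E'
from h import *
go((.561,.044,.16),(.561,.044,.077))
w=cloud(manip.get_image("top"))
m=(w[...,1]>.35)&(w[...,1]<.6)&(w[...,2]>.1)&(w[...,0]>.4)&(w[...,0]<.75)
print(w[m].min(0) if m.any() else None, m.sum())
E
```

```text
now 1.1 [ 0.1851 -0.5444  0.2313] w 0.08538472384718053 0.0 turn [ 0.0002 -0.      0.4628]
(0.561, 0.044, 0.16) [ 1.3633 -1.0902  0.1782]
(0.561, 0.044, 0.077) [ 1.3633 -1.0902  0.3857]
[0.6015 0.3949 0.1002] 3491
```

carry_out --delta_pos '[[1.0,-0.8,0.0],[1.0,-0.8,0.0],[1.0,-0.8,0.0],[1.0,-0.8,0.0],[1.0,-0.8,0.0],[1.0,-0.8,0.0],[1.0,-0.8,0.0],[1.0,-0.8,0.0],[1.0,-0.8,0.0],[1.0,-0.8,0.0],[1.0,-0.8,0.0]]' --turn '[[0,0,0.463],[0,0,0.463],[0,0,0.463],[0,0,0.463],[0,0,0.463],[0,0,0.463],[0,0,0.463],[0,0,0.463],[0,0,0.463],[0,0,0.463],[0,0,0.463]]' --claw '[-1,-1,-1,-1,-1,-1,-1,-1,-1,-1,-1]' --force 40

```text
clock: 2.25
position: [0.4628, -0.1086, 0.2315]
ee_rot: [-0.001, 0.999, 0.045, 0.001]
contact_force: [-0.2, -0.7, -0.7]
width: 0.0853
gripper_force: 0.0
```

```bash
python3 -c "
from h import *
go((.561,.044,.16),(.561,.044,.077))"
```

```text
now 2.25 [ 0.4628 -0.1086  0.2315] w 0.08531429587263781 0.0 turn [-0.0031 -0.0037  0.0093]
(0.561, 0.044, 0.16) [ 0.2786 -0.3575  0.1799]
(0.561, 0.044, 0.077) [ 0.2782 -0.3572  0.3874]
```

carry_out --delta_pos '[[0.278,-0.357,0.18],[0.278,-0.357,0.18],[0.278,-0.357,0.18],[0.278,-0.357,0.18],[0.278,-0.357,0.18],[0.278,-0.357,0.18],[0.278,-0.357,0.18]]' --turn '[[0,0,0],[0,0,0],[0,0,0],[0,0,0],[0,0,0],[0,0,0],[0,0,0]]' --claw '[-1,-1,-1,-1,-1,-1,-1]'

```text
clock: 2.95
position: [0.5591, 0.0378, 0.1597]
ee_rot: [0.001, 0.999, 0.042, -0.0]
contact_force: [0.0, 0.3, -0.4]
width: 0.0856
gripper_force: 0.0
```

```bash
python3 -c "
from h import *
im=snap('top','pics/t1.png'); w=cloud(im)
cv2.imwrite('pics/t1c.png',cv2.resize(im['image'][180:330,190:390,::-1],None,fx=4,fy=4))
go((.561,.044,.16),(.561,.044,.077))"
```

```text
now 3.0 [0.5591 0.0376 0.16  ] w 0.08554732129103668 0.0 turn [ 0.0017 -0.0012 -0.003 ]
(0.561, 0.044, 0.16) [ 0.0059 -0.0155 -0.0001]
(0.561, 0.044, 0.077) [ 0.0058 -0.0157  0.2074]
```

carry_out --delta_pos '[[0.006,-0.016,0.0],[0.006,-0.016,0.1],[0.006,-0.016,0.207],[0.006,-0.016,0.207],[0.006,-0.016,0.207],[0.006,-0.016,0.207],[0.006,-0.016,0.207],[0.006,-0.016,0.207],[0.006,-0.016,0.207],[0.006,-0.016,0.207],[0.006,-0.016,0.207],[0.006,-0.016,0.207]]' --turn '[[0,0,0],[0,0,0],[0,0,0],[0,0,0],[0,0,0],[0,0,0],[0,0,0],[0,0,0],[0,0,0],[0,0,0],[0,0,0],[0,0,0]]' --claw '[-1,-1,-1,-1,-1,1,1,1,1,1,1,1]'

```text
clock: 4.2
position: [0.5626, 0.0455, 0.0785]
ee_rot: [0.0, 0.999, 0.043, 0.002]
contact_force: [-1.1, -0.4, 6.1]
width: 0.0444
gripper_force: 40.2
```

```bash
python3 -c "
from h import *
im=snap('side','pics/s1.png')
cv2.imwrite('pics/s1c.png',cv2.resize(im['image'][100:300,200:400,::-1],None,fx=3,fy=3))
go((.505,.325,.077))"
```

```text
now 4.25 [0.5626 0.0455 0.0785] w 0.04413456492586017 40.19096338190138 turn [ 0.0016 -0.0069  0.0001]
(0.505, 0.325, 0.077) [-0.0838 -0.7085  0.0027]
```

View pics/s1c.png

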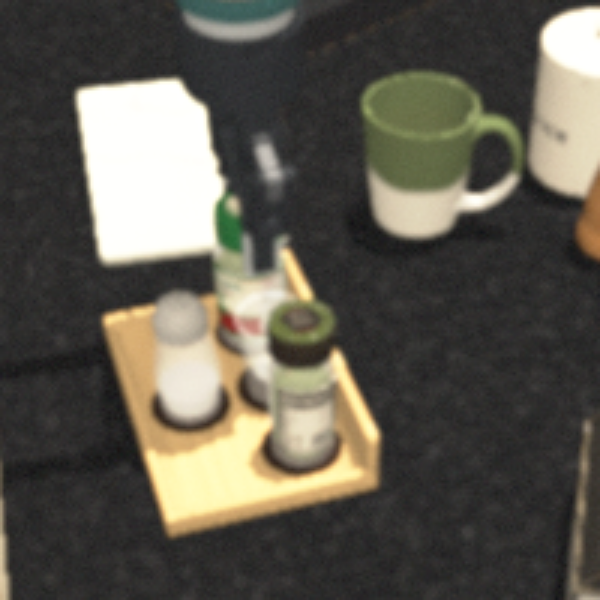

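The side view shows the fingers clasping the green cap at (245,210) in the crop, clear of the glass. Now I lift it and carry it to the slab.

carry_out --delta_pos '[[0,0,-0.06],[0,0,-0.16],[0,0,-0.28],[0,-0.06,-0.325],[-0.02,-0.18,-0.325],[-0.04,-0.3,-0.325],[-0.06,-0.42,-0.325],[-0.07,-0.54,-0.325],[-0.08,-0.64,-0.325],[-0.085,-0.7,-0.325],[-0.085,-0.7,-0.325],[-0.085,-0.7,-0.325]]' --turn '[[0,0,0],[0,0,0],[0,0,0],[0,0,0],[0,0,0],[0,0,0],[0,0,0],[0,0,0],[0,0,0],[0,0,0],[0,0,0],[0,0,0]]' --claw '[1,1,1,1,1,1,1,1,1,1,1,1]'

```text
clock: 5.45
position: [0.5032, 0.3218, 0.2064]
ee_rot: [0.001, 0.999, 0.043, -0.0]
contact_force: [-0.5, -0.5, -1.3]
width: 0.044
gripper_force: 41.2
```

```bash
python3 -c "
from h import *
go((.505,.325,.0805))"
```

```text
now 5.45 [0.5032 0.3218 0.2064] w 0.04396016610990004 41.2271352019161 turn [0.002  0.0003 0.0026]
(0.505, 0.325, 0.0805) [ 0.0053 -0.0079  0.3149]
```

carry_out --delta_pos '[[0,0,0.12],[0,0,0.23],[0,0,0.28],[0,0,0.3],[0,0,0.313],[0,0,0.313],[0,0,0.313]]' --turn '[[0,0,0],[0,0,0],[0,0,0],[0,0,0],[0,0,0],[0,0,0],[0,0,0]]' --claw '[1,1,1,1,1,1,1]'

```text
clock: 6.15
position: [0.5047, 0.3219, 0.0828]
ee_rot: [-0.0, 0.999, 0.042, 0.001]
contact_force: [-0.7, -0.1, -1.1]
width: 0.0447
gripper_force: 41.3
```

carry_out --delta_pos '[[0,0,0],[0,0,0],[0,0,0],[0,0,0],[0,0,0],[0,0,-0.1],[0,0,-0.22],[0,0.1,-0.3],[0,0.22,-0.3],[0,0.34,-0.3],[0,0.46,-0.3],[0,0.58,-0.3]]' --turn '[[0,0,0],[0,0,0],[0,0,0],[0,0,0],[0,0,0],[0,0,0],[0,0,0],[0,0,0],[0,0,0],[0,0,0],[0,0,0],[0,0,0]]' --claw '[-1,-1,-1,-1,-1,-1,-1,-1,-1,-1,-1,-1]'

```text
clock: 7.35
position: [0.5232, 0.0889, 0.2016]
ee_rot: [0.0, 0.999, 0.043, 0.0]
contact_force: [1.6, 0.4, -1.0]
width: 0.0851
gripper_force: 0.0
```

```bash
python3 -c "
from h import *
go((.572,-.071,.17),(.572,-.071,.077))"
```

```text
now 7.35 [0.5232 0.0889 0.2016] w 0.08509810068196022 0.0 turn [ 0.0004 -0.0015  0.0009]
(0.572, -0.071, 0.17) [0.0872 0.4088 0.0791]
(0.572, -0.071, 0.077) [0.087  0.4087 0.3116]
```

carry_out --delta_pos '[[0.03,0.12,0.02],[0.06,0.24,0.05],[0.087,0.36,0.08],[0.087,0.41,0.08],[0.087,0.41,0.08],[0.087,0.41,0.08],[0.087,0.41,0.08]]' --turn '[[0,0,0],[0,0,0],[0,0,0],[0,0,0],[0,0,0],[0,0,0],[0,0,0]]' --claw '[-1,-1,-1,-1,-1,-1,-1]'

```text
clock: 8.05
position: [0.5717, -0.0686, 0.1695]
ee_rot: [-0.0, 0.999, 0.043, 0.0]
contact_force: [-0.8, 0.1, 0.4]
width: 0.0853
gripper_force: 0.0
```

```bash
python3 -c "
from h import *
im=snap('side')
cv2.imwrite('pics/s2.png',im['image'][:,:,::-1])
go((.572,-.071,.077))
im=snap('top'); w=cloud(im)
print(manip.place_of('top','spice_green')[:1])
go((.572,-.071,.077))"
```

```text
now 8.1 [ 0.5717 -0.0684  0.1696] w 0.08523290684289214 0.0 turn [-0.0007 -0.0006  0.0025]
(0.572, -0.071, 0.077) [0.     0.0065 0.2316]
[{'point': [0.5086, -0.0158, 0.0094], 'score': 0.33}]
now 8.2 [ 0.5718 -0.0685  0.1697] w 0.08534160763719617 0.0 turn [-0.     -0.0009  0.0031]
(0.572, -0.071, 0.077) [-0.0002  0.0063  0.2317]
```

View pics/s2.png

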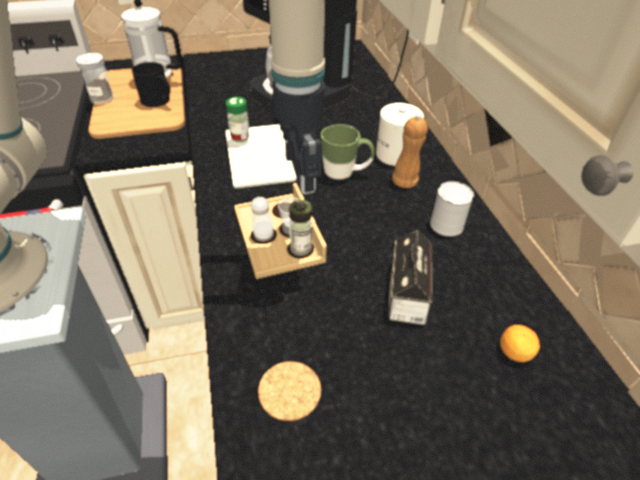

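The side view shows green standing upright on the slab at (237,118) and the gripper above the brown jar at (302,215). Next I grasp brown.

carry_out --delta_pos '[[0,0.006,0.0],[0,0.006,0.12],[0,0.006,0.232],[0,0.006,0.232],[0,0.006,0.232],[0,0.006,0.232],[0,0.006,0.232],[0,0.006,0.232],[0,0.006,0.232],[0,0.006,0.232],[0,0.006,0.232],[0,0.006,0.232]]' --turn '[[0,0,0],[0,0,0],[0,0,0],[0,0,0],[0,0,0],[0,0,0],[0,0,0],[0,0,0],[0,0,0],[0,0,0],[0,0,0],[0,0,0]]' --claw '[-1,-1,-1,-1,1,1,1,1,1,1,1,1]'

```text
clock: 9.4
position: [0.5739, -0.0723, 0.079]
ee_rot: [0.0, 0.999, 0.043, 0.002]
contact_force: [-0.6, 1.2, 7.6]
width: 0.0397
gripper_force: 39.6
```

```bash
python3 -c "
from h import *
go((.572,.25,.077))"
```

```text
now 9.4 [ 0.5739 -0.0723  0.079 ] w 0.039664938116231625 39.63941371817782 turn [ 0.0022 -0.0093 -0.0005]
(0.572, 0.25, 0.077) [ 0.0638 -0.8034  0.0045]
```

carry_out --delta_pos '[[0,0,-0.06],[0,0,-0.16],[0,0,-0.28],[0,-0.06,-0.325],[0.01,-0.18,-0.325],[0.02,-0.3,-0.325],[0.04,-0.42,-0.325],[0.05,-0.54,-0.325],[0.06,-0.66,-0.325],[0.06,-0.76,-0.325],[0.06,-0.8,-0.325],[0.06,-0.8,-0.325]]' --turn '[[0,0,0],[0,0,0],[0,0,0],[0,0,0],[0,0,0],[0,0,0],[0,0,0],[0,0,0],[0,0,0],[0,0,0],[0,0,0],[0,0,0]]' --claw '[1,1,1,1,1,1,1,1,1,1,1,1]'

```text
clock: 10.6
position: [0.5683, 0.2507, 0.2067]
ee_rot: [-0.0, 0.999, 0.044, 0.0]
contact_force: [0.3, -0.2, -1.6]
width: 0.04
gripper_force: 40.7
```

carry_out --delta_pos '[[0,0,0.1],[0,0,0.22],[0,0,0.28],[0,0,0.3],[0,0,0.312],[0,0,0.312],[0,0,0.312]]' --turn '[[0,0,0],[0,0,0],[0,0,0],[0,0,0],[0,0,0],[0,0,0],[0,0,0]]' --claw '[1,1,1,1,1,1,1]'

```text
clock: 11.3
position: [0.5702, 0.2486, 0.0835]
ee_rot: [-0.0, 0.999, 0.042, 0.002]
contact_force: [-0.5, -0.0, -1.8]
width: 0.0399
gripper_force: 40.8
```

```bash
python3 -c "
from h import *
go((.507,-.0185,.047))"
```

```text
now 11.3 [0.5702 0.2486 0.0835] w 0.039933721411510095 40.75225980268442 turn [-0.0009 -0.0066 -0.001 ]
(0.507, -0.0185, 0.047) [-0.2145  0.652   0.0902]
```

carry_out --delta_pos '[[0,0,0.004],[0,0,0.004],[0,0,0.004],[0,0,0.004],[0,0,0.004],[0,0,0.004],[0,0,-0.1],[0,0,-0.22],[-0.02,0.08,-0.31],[-0.06,0.2,-0.31],[-0.1,0.3,-0.31],[-0.13,0.41,-0.31]]' --turn '[[0,0,0],[0,0,0],[0,0,0],[0,0,0],[0,0,0],[0,0,0],[0,0,0],[0,0,0],[0,0,0],[0,0,0],[0,0,0],[0,0,0]]' --claw '[1,1,-1,-1,-1,-1,-1,-1,-1,-1,-1,-1]'

```text
clock: 12.5
position: [0.53, 0.0797, 0.2062]
ee_rot: [0.0, 0.999, 0.043, 0.0]
contact_force: [0.0, -1.9, 0.1]
width: 0.0857
gripper_force: 0.0
```

carry_out --delta_pos '[[-0.03,0.1,0],[-0.06,0.2,0.1],[-0.085,0.242,0.15],[-0.085,0.242,0.15],[-0.085,0.242,0.15],[-0.085,0.242,0.15],[-0.085,0.242,0.15]]' --turn '[[0,0,0],[0,0,0],[0,0,0],[0,0,0],[0,0,0],[0,0,0],[0,0,0]]' --claw '[-1,-1,-1,-1,-1,-1,-1]'

```text
clock: 13.2
position: [0.5067, -0.0177, 0.1468]
ee_rot: [0.0, 0.999, 0.043, 0.001]
contact_force: [-0.7, 0.3, -1.2]
width: 0.085
gripper_force: 0.0
```

```bash
python3 -c "
from h import *
im=snap('side')
for n in ('salt','glass','spice_brown','spice_green'): print(n,[(np.round(d['point'],4),round(d['score'],2)) for d in manip.place_of('side',n)[:2]])
go((.507,-.0185,.047))"
```

```text
salt [(array([ 0.5071, -0.0195,  0.0139]), 0.96)]
glass [(array([ 0.5668, -0.0132,  0.0089]), 0.92)]
spice_brown [(array([0.5664, 0.2522, 0.0185]), 0.62)]
spice_green [(array([0.5081, 0.3231, 0.0134]), 0.79)]
now 13.45 [ 0.5056 -0.018   0.1461] w 0.08559471619371255 0.0 turn [ 0.0005 -0.0014  0.0016]
(0.507, -0.0185, 0.047) [0.0031 0.0014 0.2476]
```

carry_out --delta_pos '[[0.003,0.001,0.0],[0.003,0.001,0.11],[0.003,0.001,0.22],[0.003,0.001,0.265],[0.003,0.001,0.265],[0.003,0.001,0.265],[0.003,0.001,0.265],[0.003,0.001,0.265],[0.003,0.001,0.265],[0.003,0.001,0.265],[0.003,0.001,0.265],[0.003,0.001,0.265]]' --turn '[[0,0,0],[0,0,0],[0,0,0],[0,0,0],[0,0,0],[0,0,0],[0,0,0],[0,0,0],[0,0,0],[0,0,0],[0,0,0],[0,0,0]]' --claw '[-1,-1,-1,-1,-1,1,1,1,1,1,1,1]'

```text
clock: 14.65
position: [0.5078, -0.0187, 0.0416]
ee_rot: [0.0, 0.999, 0.043, 0.002]
contact_force: [-1.4, 1.0, 5.4]
width: 0.0388
gripper_force: 39.5
```

```bash
python3 -c "
from h import *
go((.505,.185,.042))"
```

```text
now 14.65 [ 0.5078 -0.0187  0.0416] w 0.03877364026682011 39.523462443685276 turn [ 0.0007 -0.0068 -0.0008]
(0.505, 0.185, 0.042) [ 0.0363 -0.508  -0.0011]
```

carry_out --delta_pos '[[0,0,-0.04],[0,0,-0.12],[0,0,-0.22],[0,-0.06,-0.3],[0.01,-0.18,-0.3],[0.02,-0.3,-0.3],[0.03,-0.4,-0.3],[0.036,-0.48,-0.3],[0.036,-0.53,-0.3],[0.036,-0.53,-0.3],[0.036,-0.53,-0.3]]' --turn '[[0,0,0],[0,0,0],[0,0,0],[0,0,0],[0,0,0],[0,0,0],[0,0,0],[0,0,0],[0,0,0],[0,0,0],[0,0,0]]' --claw '[1,1,1,1,1,1,1,1,1,1,1]'

```text
clock: 15.75
position: [0.5027, 0.1936, 0.1601]
ee_rot: [0.0, 0.999, 0.043, 0.0]
contact_force: [-0.1, -1.3, -0.9]
width: 0.0381
gripper_force: 40.5
```

```bash
python3 -c "
from h import *
im=snap('side','pics/s3.png')
cv2.imwrite('pics/s3c.png',cv2.resize(im['image'][60:300,180:420,::-1],None,fx=2.5,fy=2.5))
go((.505,.194,.0425))"
```

```text
now 15.8 [0.5027 0.193  0.16  ] w 0.038246080320155196 40.527306601870805 turn [ 0.0015 -0.0007 -0.    ]
(0.505, 0.194, 0.0425) [ 0.0057 -0.0023  0.2937]
```

View pics/s3c.png

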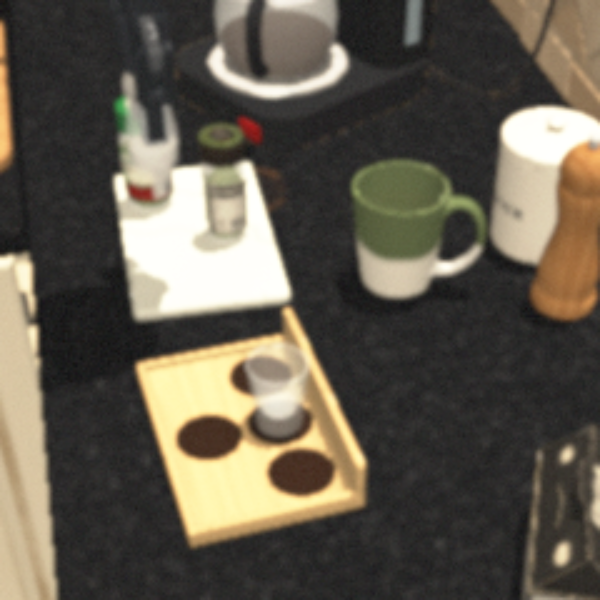

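The crop shows the salt held upright over the slab, green and brown standing there, three bare dark spots and the glass alone at (278,390). I lower the salt and measure the bare spots.

carry_out --delta_pos '[[0,0,0.1],[0,0,0.2],[0,0,0.26],[0,0,0.28],[0,0,0.292],[0,0,0.292],[0,0,0.292]]' --turn '[[0,0,0],[0,0,0],[0,0,0],[0,0,0],[0,0,0],[0,0,0],[0,0,0]]' --claw '[1,1,1,1,1,1,1]'

```text
clock: 16.5
position: [0.5044, 0.1935, 0.0443]
ee_rot: [-0.0, 0.999, 0.042, 0.002]
contact_force: [0.8, -0.2, -0.8]
width: 0.0386
gripper_force: 40.5
```

```bash
cat >> h.py <<'E'
def spots(c,z=.0105):
    im=snap(c); Wc=im["world_to_cam"]; K=np.array([[im["fx"],0,im["cx"]],[0,im["fy"],im["cy"]],[0,0,1]])
    H=K@np.c_[Wc[:3,0],Wc[:3,1],Wc[:3,2]*z+Wc[:3,3]]
    g=cv2.cvtColor(im["image"],cv2.COLOR_RGB2GRAY)
    S=np.array([[.0005,0,.43],[0,.0005,-.14],[0,0,1]])   # 0.5 mm per px
    r=cv2.warpPerspective(g,H@S,(440,520),flags=cv2.WARP_INVERSE_MAP|cv2.INTER_LINEAR)
    n,l,st,ce=cv2.connectedComponentsWithStats((r<90).astype(np.uint8))
    for i in range(1,n):
        if 1500<st[i,4]<20000: print(c,"spot",ce[i]*.0005+[.43,-.14],"size mm",st[i,2:4]/2,st[i,4]/4)
E
python3 -c "
from h import *
go((.505,.194,.0436))
spots('top');spots('side')
for c in ('top','side'):
  for n in ('glass','coaster'): print(n,[(np.round(d['point'],4),round(d['score'],2)) for d in manip.place_of(c,n)[:1]])
"
```

```text
now 16.5 [0.5044 0.1935 0.0443] w 0.038572086742917136 40.53340617043432 turn [-0.0007 -0.0067 -0.0017]
(0.505, 0.194, 0.0436) [ 0.0016 -0.0012  0.0019]
side spot [ 0.5717 -0.0718] size mm [48. 45.] 1652.25
side spot [ 0.5091 -0.019 ] size mm [48.  44.5] 1614.5
side spot [ 0.5637 -0.0234] size mm [49.5 36.5] 566.25
glass [(array([ 0.5681, -0.0088,  0.0102]), 0.91)]
coaster [(array([ 0.4908, -0.3422,  0.0007]), 0.96)]
glass [(array([ 0.5683, -0.0113,  0.0045]), 0.65)]
coaster [(array([ 0.4948, -0.3472,  0.0026]), 0.69)]
```

carry_out --delta_pos '[[0,0,0.002],[0,0,0.002],[0,0,0.002],[0,0,0.002],[0,0,0.002],[0,0,0.002],[0,0,-0.1],[0,0,-0.22],[0.02,0.08,-0.3],[0.05,0.2,-0.3],[0.08,0.32,-0.3],[0.1,0.42,-0.3]]' --turn '[[0,0,0],[0,0,0],[0,0,0],[0,0,0],[0,0,0],[0,0,0],[0,0,0],[0,0,0],[0,0,0],[0,0,0],[0,0,0],[0,0,0]]' --claw '[1,1,-1,-1,-1,-1,-1,-1,-1,-1,-1,-1]' --force 40

```text
clock: 18.0
position: [0.5579, 0.0275, 0.1633]
ee_rot: [0.0, 0.999, 0.043, 0.001]
contact_force: [0.3, -0.4, 1.2]
width: 0.0853
gripper_force: 0.0
```

```bash
python3 -c "
from h import *
go((.567,-.0137,.13))
"
```

```text
now 18.0 [0.5579 0.0275 0.1633] w 0.08529509244568985 0.0 turn [ 0.0015 -0.0028 -0.0003]
(0.567, -0.0137, 0.13) [0.0137 0.1046 0.0833]
```

carry_out --delta_pos '[[0.014,0.09,0],[0.014,0.105,0.084],[0.014,0.105,0.084],[0.014,0.105,0.084],[0.014,0.105,0.084]]' --turn '[[0,0,0],[0,0,0],[0,0,0],[0,0,0],[0,0,0]]' --claw '[-1,-1,-1,-1,-1]'

```text
clock: 18.5
position: [0.5666, -0.0109, 0.1302]
ee_rot: [-0.0, 0.999, 0.043, 0.001]
contact_force: [0.0, 0.8, 0.3]
width: 0.0852
gripper_force: 0.0
```

```bash
python3 -c "
from h import *
im=snap('side','pics/s4.png')
cv2.imwrite('pics/s4c.png',cv2.resize(im['image'][60:300,180:420,::-1],None,fx=2.5,fy=2.5))
spots('top');spots('side')
go((.567,-.0137,.024))
"
```

```text
top spot [0.5579 0.0149] size mm [ 49.  111.5] 1486.25
top spot [ 0.5078 -0.0146] size mm [50. 41.] 1628.25
side spot [ 0.5707 -0.0716] size mm [49. 44.] 1709.0
side spot [ 0.5088 -0.0191] size mm [49.  47.5] 1859.0
side spot [ 0.563  -0.0232] size mm [49.5 39. ] 528.25
now 18.65 [ 0.5667 -0.0109  0.1305] w 0.08542044329970132 0.0 turn [ 0.0008 -0.0039  0.0024]
(0.567, -0.0137, 0.024) [-0.0005  0.007   0.2662]
```

View pics/s4c.png

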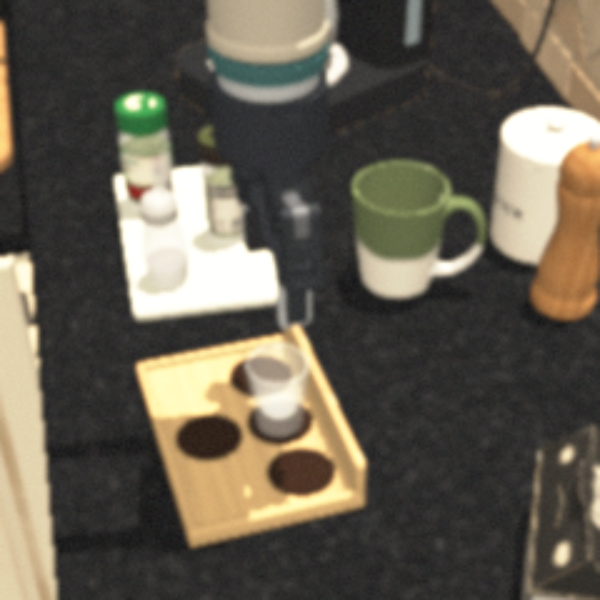

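The crop shows all three items upright on the slab and the gripper above the glass at (278,385). I grasp the glass gently.

carry_out --delta_pos '[[0,0.007,0.0],[0,0.007,0.1],[0,0.007,0.2],[0,0.007,0.265],[0,0.007,0.265],[0,0.007,0.265],[0,0.007,0.265],[0,0.007,0.265],[0,0.007,0.265],[0,0.007,0.265],[0,0.007,0.265],[0,0.007,0.265]]' --turn '[[0,0,0],[0,0,0],[0,0,0],[0,0,0],[0,0,0],[0,0,0],[0,0,0],[0,0,0],[0,0,0],[0,0,0],[0,0,0],[0,0,0]]' --claw '[-1,-1,-1,-1,-1,1,1,1,1,1,1,1]' --force 25

```text
clock: 19.85
position: [0.568, -0.0146, 0.0253]
ee_rot: [0.0, 0.999, 0.043, 0.002]
contact_force: [-0.4, -0.1, 6.4]
width: 0.0455
gripper_force: 24.4
```

```bash
python3 -c "
from h import *
go((.495,-.345,.024))
for c in('side','top'):
  w=cloud(snap(c)); m=(np.hypot(w[...,0]-.494,w[...,1]+.344)<.06)&(w[...,2]>.003)&(w[...,2]<.02)
  im=manip.get_image(c)['image'].astype(int); m2=m&(im[...,0]-im[...,2]>50); p=w[m2]
  print(c,len(p),p.mean(0),(p.min(0)+p.max(0))/2,np.ptp(p,axis=0))
"
```

```text
now 19.85 [ 0.568  -0.0146  0.0253] w 0.045509007438438796 24.433100804868673 turn [ 0.0017 -0.0077 -0.0002]
(0.495, -0.345, 0.024) [-0.2522  0.8073  0.0031]
side 2806 [ 0.4959 -0.3474  0.0058] [ 0.4962 -0.345   0.0064] [0.0913 0.0917 0.0068]
top 1492 [ 0.4963 -0.346   0.0059] [ 0.4962 -0.3461  0.0072] [0.0902 0.0913 0.0085]
```

carry_out --delta_pos '[[0,0,-0.04],[0,0,-0.12],[0,0,-0.22],[-0.02,0.06,-0.25],[-0.05,0.17,-0.25],[-0.09,0.28,-0.25],[-0.12,0.39,-0.25],[-0.15,0.5,-0.25],[-0.19,0.61,-0.25],[-0.22,0.72,-0.25],[-0.24,0.8,-0.25],[-0.248,0.812,-0.25]]' --turn '[[0,0,0],[0,0,0],[0,0,0],[0,0,0],[0,0,0],[0,0,0],[0,0,0],[0,0,0],[0,0,0],[0,0,0],[0,0,0],[0,0,0]]' --claw '[1,1,1,1,1,1,1,1,1,1,1,1]'

```text
clock: 21.25
position: [0.4948, -0.3513, 0.1238]
ee_rot: [0.002, 0.999, 0.041, 0.001]
contact_force: [-0.5, -0.2, -0.4]
width: 0.0451
gripper_force: 25.8
```

carry_out --delta_pos '[[0,0,0],[0,0,0.1],[0,0,0.18],[0,0,0.2],[0,0,0.2],[0,0,0.2]]' --turn '[[0,0,0],[0,0,0],[0,0,0],[0,0,0],[0,0,0],[0,0,0]]' --claw '[1,1,1,1,1,1]'

```text
clock: 21.85
position: [0.4964, -0.3465, 0.0447]
ee_rot: [0.001, 0.999, 0.043, 0.001]
contact_force: [-0.1, 0.4, -0.7]
width: 0.0451
gripper_force: 25.9
```

```bash
python3 -c "
from h import *
go((.497,-.3464,.0213))
im=snap('side','pics/s5.png')
cv2.imwrite('pics/s5c.png',cv2.resize(im['image'][280:440,210:370,::-1],None,fx=3,fy=3))
for c in('side','top'):
  snap(c); print([(np.round(d['point'],4),round(d['score'],2)) for d in manip.place_of(c,'glass')[:1]])
"
```

```text
now 21.85 [ 0.4964 -0.3465  0.0447] w 0.04506834012165671 25.878812306131067 turn [ 0.003  -0.0031  0.0017]
(0.497, -0.3464, 0.0213) [ 0.0014 -0.0003  0.0584]
[(array([ 0.4911, -0.3452,  0.029 ]), 0.75)]
[(array([ 0.5   , -0.3429,  0.0286]), 0.41)]
```

View pics/s5c.png

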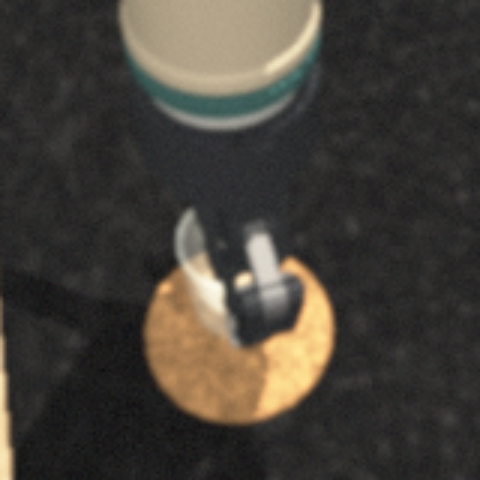

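The crop shows the glass held over the coaster (centre about (240,335)), partly hidden by the near finger. I lower and release it, then look.

carry_out --delta_pos '[[0,0,0.03],[0,0,0.05],[0,0,0.058],[0,0,0.058],[0,0,0.058],[0,0,0.058],[0,0,0.058],[0,0,0.058],[0,0,-0.05],[0,0,-0.17],[0,0,-0.29],[0,-0.1,-0.35]]' --turn '[[0,0,0],[0,0,0],[0,0,0],[0,0,0],[0,0,0],[0,0,0],[0,0,0],[0,0,0],[0,0,0],[0,0,0],[0,0,0],[0,0,0]]' --claw '[1,1,1,1,-1,-1,-1,-1,-1,-1,-1,-1]'

```text
clock: 23.3
position: [0.4947, -0.312, 0.1877]
ee_rot: [0.004, 0.999, 0.041, 0.004]
contact_force: [0.7, 1.0, -0.7]
width: 0.0853
gripper_force: 0.0
```

carry_out --delta_pos '[[0,-0.12,0],[0.02,-0.24,0],[0.03,-0.36,0],[0.05,-0.48,0],[0.06,-0.6,0],[0.06,-0.6,0]]' --turn '[[0,0,0],[0,0,0],[0,0,0],[0,0,0],[0,0,0],[0,0,0]]' --claw '[-1,-1,-1,-1,-1,-1]'

```text
clock: 23.9
position: [0.4942, -0.06, 0.1832]
ee_rot: [-0.002, 0.999, 0.046, -0.0]
contact_force: [-0.1, -1.9, 0.5]
width: 0.0854
gripper_force: 0.0
```

```bash
python3 -c "
from h import *
im=snap('side','pics/s6.png'); a=cv2.resize(im['image'][320:430,240:340,::-1],None,fx=4,fy=4)
for c in('side','top'):
  w=cloud(snap(c)); print(c,[(np.round(d['point'],4),round(d['score'],2)) for d in manip.place_of(c,'glass')[:1]])
  m=(np.hypot(w[...,0]-.496,w[...,1]+.346)<.06)&(w[...,2]>.058)&(w[...,2]<.075); p=w[m]
  if len(p)>5: print(len(p),(p.min(0)+p.max(0))/2,np.ptp(p,axis=0))
im=snap('top'); b=cv2.resize(im['image'][255:340,405:500,::-1],(400,440))
cv2.imwrite('pics/c6.png',np.hstack([a,b]))
go((.5044,.1935,.12))
"
```

```text
side [(array([ 0.4959, -0.3438,  0.001 ]), 0.65)]
370 [ 0.4926 -0.344   0.0639] [0.048  0.0495 0.0118]
top [(array([0.5685, 0.2511, 0.0097]), 0.63)]
180 [ 0.4923 -0.3445  0.0641] [0.0478 0.0472 0.0121]
now 24.2 [ 0.4955 -0.067   0.1832] w 0.08522927043677177 0.0 turn [ 0.0011  0.0003 -0.004 ]
(0.5044, 0.1935, 0.12) [ 0.0765 -0.6473  0.1575]
```

View pics/c6.png

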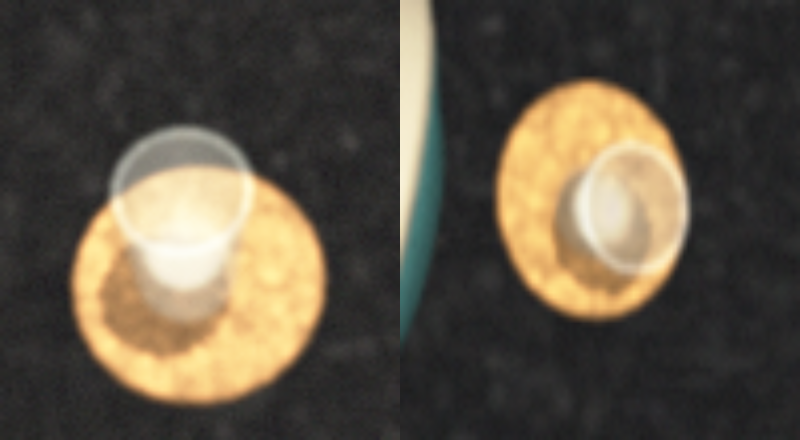

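The crops show the glass standing upright on the coaster, but the rim measures (.4925,-.344) in both views against a coaster centre of (.496,-.346). I'll correct it by about 4 mm.

carry_out --delta_pos '[[-0.01,0.12,0],[-0.02,0.24,0],[-0.03,0.36,0],[-0.04,0.48,0],[-0.05,0.6,0],[-0.06,0.7,0],[-0.06,0.7,0],[-0.06,0.7,0.1],[-0.06,0.7,0.2],[-0.06,0.7,0.3],[-0.06,0.7,0.3],[-0.06,0.7,0.3]]' --turn '[[0,0,0],[0,0,0],[0,0,0],[0,0,0],[0,0,0],[0,0,0],[0,0,0],[0,0,0],[0,0,0],[0,0,0],[0,0,0],[0,0,0]]' --claw '[-1,-1,-1,-1,-1,-1,-1,-1,-1,-1,-1,-1]' --force 25

```text
clock: 25.4
position: [0.4949, -0.3469, 0.0633]
ee_rot: [-0.0, 0.999, 0.042, -0.0]
contact_force: [0.0, -0.6, 0.9]
width: 0.0857
gripper_force: 0.0
```

```bash
python3 -c "
from h import *
go((.496,-.3455,.0215))"
```

```text
now 25.4 [ 0.4949 -0.3469  0.0633] w 0.08570458335428029 0.0 turn [-0.0018  0.0016 -0.0024]
(0.496, -0.3455, 0.0215) [ 0.0032 -0.0032  0.1045]
```

carry_out --delta_pos '[[0,0,0.06],[0,0,0.104],[0,0,0.104],[0,0,0.104],[0,0,0.104],[0,0,0.104],[0,0,0.104],[0,0,0.104],[0,0,0.09],[0.006,0.002,0.09],[0.011,0.005,0.09],[0.011,0.005,0.09]]' --turn '[[0,0,0],[0,0,0],[0,0,0],[0,0,0],[0,0,0],[0,0,0],[0,0,0],[0,0,0],[0,0,0],[0,0,0],[0,0,0],[0,0,0]]' --claw '[-1,-1,-1,1,1,1,1,1,1,1,1,1]'

```text
clock: 26.6
position: [0.5002, -0.3484, 0.0272]
ee_rot: [0.0, 0.999, 0.043, 0.0]
contact_force: [0.2, -0.6, -0.2]
width: 0.0459
gripper_force: 25.6
```

carry_out --delta_pos '[[0,0,0.01],[0,0,0.014],[0,0,0.014],[0,0,0.014],[0,0,0.014],[0,0,0.014],[0,0,0.014],[0,0,-0.05],[0,0,-0.17],[0,0,-0.29],[0,-0.1,-0.36],[0,-0.22,-0.36]]' --turn '[[0,0,0],[0,0,0],[0,0,0],[0,0,0],[0,0,0],[0,0,0],[0,0,0],[0,0,0],[0,0,0],[0,0,0],[0,0,0],[0,0,0]]' --claw '[1,1,1,-1,-1,-1,-1,-1,-1,-1,-1,-1]'

```text
clock: 27.8
position: [0.4953, -0.2631, 0.176]
ee_rot: [0.003, 0.999, 0.041, 0.004]
contact_force: [0.2, 0.8, 0.2]
width: 0.0853
gripper_force: 0.0
```

carry_out --delta_pos '[[0,-0.12,0],[0.02,-0.24,0],[0.03,-0.36,0],[0.05,-0.48,0],[0.06,-0.6,0],[0.08,-0.72,0],[0.1,-0.84,0],[0.12,-0.96,0],[0.12,-0.98,0],[0.12,-0.98,0]]' --turn '[[0,0,0],[0,0,0],[0,0,0],[0,0,0],[0,0,0],[0,0,0],[0,0,0],[0,0,0],[0,0,0],[0,0,0]]' --claw '[-1,-1,-1,-1,-1,-1,-1,-1,-1,-1]' --force 40

```text
clock: 28.8
position: [0.5063, 0.1354, 0.1709]
ee_rot: [0.0, 0.999, 0.044, -0.0]
contact_force: [-0.2, -1.0, 0.6]
width: 0.0854
gripper_force: 0.0
```

```bash
python3 -c "
from h import *
for c in('side','top'):
  w=cloud(snap(c)); print(c,[(np.round(d['point'],4),round(d['score'],2)) for d in manip.place_of(c,'glass')[:1]])
  m=(np.hypot(w[...,0]-.496,w[...,1]+.346)<.06)&(w[...,2]>.058)&(w[...,2]<.075); p=w[m]
  if len(p)>5: print(len(p),(p.min(0)+p.max(0))/2,np.ptp(p,axis=0))
go((.5044,.1935,.12),(.5044,.1935,.0435))
"
```

```text
side [(array([ 0.4961, -0.3445,  0.0053]), 0.65)]
375 [ 0.4963 -0.3447  0.0638] [0.0477 0.0496 0.0115]
top [(array([ 0.5016, -0.3438,  0.0091]), 0.85)]
166 [ 0.4962 -0.346   0.0645] [0.0479 0.0482 0.0127]
now 29.0 [0.5067 0.1325 0.1711] w 0.08537910801122192 0.0 turn [ 0.0016  0.0009 -0.0038]
(0.5044, 0.1935, 0.12) [ 0.0071 -0.1525  0.1277]
(0.5044, 0.1935, 0.0435) [ 0.0072 -0.1526  0.319 ]
```

Glass centred. Now the salt.

carry_out --delta_pos '[[0.003,-0.1,0],[0.007,-0.153,0.05],[0.007,-0.153,0.1],[0.007,-0.153,0.1],[0.007,-0.153,0.1],[0.007,-0.153,0.1]]' --turn '[[0,0,0],[0,0,0],[0,0,0],[0,0,0],[0,0,0],[0,0,0]]' --claw '[-1,-1,-1,-1,-1,-1]'

```text
clock: 29.6
position: [0.5053, 0.1944, 0.1323]
ee_rot: [-0.0, 0.999, 0.042, 0.001]
contact_force: [-1.1, 0.6, 0.8]
width: 0.0853
gripper_force: 0.0
```

```bash
python3 -c "
from h import *
go((.5044,.1935,.0435))
"
```

```text
now 29.6 [0.5053 0.1944 0.1323] w 0.08534147087529763 0.0 turn [ 0.     -0.0035 -0.0036]
(0.5044, 0.1935, 0.0435) [-0.0028  0.0021  0.222 ]
```

carry_out --delta_pos '[[-0.003,0.002,0.1],[-0.003,0.002,0.19],[-0.003,0.002,0.222],[-0.003,0.002,0.222],[-0.003,0.002,0.222],[-0.003,0.002,0.222],[-0.003,0.002,0.222],[-0.003,0.002,0.222],[-0.003,0.002,0.222],[-0.003,0.002,0.222],[-0.003,0.002,0.222]]' --turn '[[0,0,0],[0,0,0],[0,0,0],[0,0,0],[0,0,0],[0,0,0],[0,0,0],[0,0,0],[0,0,0],[0,0,0],[0,0,0]]' --claw '[-1,-1,-1,-1,1,1,1,1,1,1,1]'

```text
clock: 30.7
position: [0.5044, 0.1947, 0.0442]
ee_rot: [-0.0, 0.999, 0.043, 0.002]
contact_force: [0.2, -0.4, 5.7]
width: 0.0385
gripper_force: 39.6
```

```bash
python3 -c "
from h import *
go((.5078,-.0187,.0416))
"
```

```text
now 30.7 [0.5044 0.1947 0.0442] w 0.03854113489689335 39.597788881990255 turn [-0.0004 -0.0063  0.0002]
(0.5078, -0.0187, 0.0416) [-0.0371  0.5322  0.0064]
```

carry_out --delta_pos '[[0,0,-0.04],[0,0,-0.12],[0,0,-0.22],[0,0.06,-0.3],[-0.01,0.18,-0.3],[-0.02,0.3,-0.3],[-0.03,0.4,-0.3],[-0.037,0.48,-0.3],[-0.037,0.532,-0.3],[-0.037,0.532,-0.25],[-0.037,0.532,-0.15],[-0.037,0.532,-0.1]]' --turn '[[0,0,0],[0,0,0],[0,0,0],[0,0,0],[0,0,0],[0,0,0],[0,0,0],[0,0,0],[0,0,0],[0,0,0],[0,0,0],[0,0,0]]' --claw '[1,1,1,1,1,1,1,1,1,1,1,1]'

```text
clock: 31.9
position: [0.505, -0.019, 0.0809]
ee_rot: [-0.0, 0.999, 0.042, -0.001]
contact_force: [-0.7, 0.5, -1.7]
width: 0.0383
gripper_force: 40.5
```

carry_out --delta_pos '[[0,0,0],[0,0,0],[0,0,0.05],[0,0,0.07],[0,0,0.07]]' --turn '[[0,0,0],[0,0,0],[0,0,0],[0,0,0],[0,0,0]]' --claw '[1,1,1,1,1]'

```text
clock: 32.4
position: [0.5065, -0.0187, 0.0547]
ee_rot: [0.0, 0.999, 0.043, -0.0]
contact_force: [0.2, -0.4, -0.9]
width: 0.038
gripper_force: 40.5
```

```bash
python3 -c "
from h import *
go((.5078,-.0187,.0416))
"
```

```text
now 32.4 [ 0.5065 -0.0187  0.0547] w 0.038001009253984905 40.52172929048538 turn [0.0001 0.0007 0.0002]
(0.5078, -0.0187, 0.0416) [0.0033 0.0002 0.0328]
```

Lower, release, and rise to head for brown.

carry_out --delta_pos '[[0.003,0,0.018],[0.003,0,0.028],[0.003,0,0.033],[0.003,0,0.033],[0.003,0,0.033],[0.003,0,0.033],[0.003,0,0.033],[0.003,0,0.033],[0.003,0,-0.05],[0.003,0,-0.17],[0.003,0,-0.29],[0.02,-0.08,-0.36]]' --turn '[[0,0,0],[0,0,0],[0,0,0],[0,0,0],[0,0,0],[0,0,0],[0,0,0],[0,0,0],[0,0,0],[0,0,0],[0,0,0],[0,0,0]]' --claw '[1,1,1,1,-1,-1,-1,-1,-1,-1,-1,-1]'

```text
clock: 33.6
position: [0.5135, 0.0113, 0.2023]
ee_rot: [0.002, 0.999, 0.041, 0.003]
contact_force: [1.6, 1.2, -0.7]
width: 0.0856
gripper_force: 0.0
```

```bash
python3 -c "
from h import *
go((.5702,.2486,.17),(.5702,.2486,.0815))
for c in('side','top'):
  snap(c)
  for n in ('salt','spice_brown'): print(c,n,[(np.round(d['point'],4),round(d['score'],2)) for d in manip.place_of(c,n)[:1]])
"
```

```text
now 33.6 [0.5135 0.0113 0.2023] w 0.08556674313266455 0.0 turn [ 0.0063 -0.0104 -0.0076]
(0.5702, 0.2486, 0.17) [ 0.189  -0.5801  0.0799]
(0.5702, 0.2486, 0.0815) [ 0.1878 -0.5808  0.3011]
side salt [(array([ 0.5054, -0.0182,  0.0139]), 0.74)]
side spice_brown [(array([0.5693, 0.2529, 0.0149]), 0.55)]
top salt []
top spice_brown []
```

carry_out --delta_pos '[[0.04,-0.1,0],[0.08,-0.22,0],[0.12,-0.34,0],[0.15,-0.46,0],[0.18,-0.56,0.02],[0.189,-0.582,0.08],[0.189,-0.582,0.08],[0.189,-0.582,0.08],[0.189,-0.582,0.08]]' --turn '[[0,0,0],[0,0,0],[0,0,0],[0,0,0],[0,0,0],[0,0,0],[0,0,0],[0,0,0],[0,0,0]]' --claw '[-1,-1,-1,-1,-1,-1,-1,-1,-1]'

```text
clock: 34.8
position: [0.5674, 0.2507, 0.1667]
ee_rot: [0.0, 0.999, 0.042, -0.0]
contact_force: [-0.7, -0.0, 0.1]
width: 0.0856
gripper_force: 0.0
```

```bash
python3 -c "
from h import *
go((.5702,.2486,.0815))
"
```

```text
now 34.8 [0.5674 0.2507 0.1667] w 0.08563334027674133 0.0 turn [ 0.0015  0.0007 -0.0031]
(0.5702, 0.2486, 0.0815) [0.0067 0.0056 0.2129]
```

carry_out --delta_pos '[[0.006,0.005,0],[0.006,0.005,0.1],[0.006,0.005,0.19],[0.006,0.005,0.211],[0.006,0.005,0.211],[0.006,0.005,0.211],[0.006,0.005,0.211],[0.006,0.005,0.211],[0.006,0.005,0.211],[0.006,0.005,0.211],[0.006,0.005,0.211],[0.006,0.005,0.211]]' --turn '[[0,0,0],[0,0,0],[0,0,0],[0,0,0],[0,0,0],[0,0,0],[0,0,0],[0,0,0],[0,0,0],[0,0,0],[0,0,0],[0,0,0]]' --claw '[-1,-1,-1,-1,-1,1,1,1,1,1,1,1]'

```text
clock: 36.0
position: [0.5709, 0.2508, 0.0839]
ee_rot: [-0.0, 0.999, 0.043, 0.002]
contact_force: [-0.8, -0.1, 6.5]
width: 0.0396
gripper_force: 40.7
```

```bash
python3 -c "
from h import *
go((.5739,-.0723,.079))
"
```

```text
now 36.0 [0.5709 0.2508 0.0839] w 0.039560783463878896 40.6634346395731 turn [-0.0011 -0.0063  0.0002]
(0.5739, -0.0723, 0.079) [-0.0617  0.8054  0.0116]
```

carry_out --delta_pos '[[0,0,-0.06],[0,0,-0.16],[0,0,-0.28],[0,0.06,-0.32],[-0.01,0.18,-0.32],[-0.02,0.3,-0.32],[-0.04,0.42,-0.32],[-0.05,0.54,-0.32],[-0.06,0.66,-0.32],[-0.062,0.76,-0.32],[-0.062,0.805,-0.32],[-0.062,0.805,-0.32]]' --turn '[[0,0,0],[0,0,0],[0,0,0],[0,0,0],[0,0,0],[0,0,0],[0,0,0],[0,0,0],[0,0,0],[0,0,0],[0,0,0],[0,0,0]]' --claw '[1,1,1,1,1,1,1,1,1,1,1,1]'

```text
clock: 37.2
position: [0.5727, -0.0749, 0.2099]
ee_rot: [0.0, 0.999, 0.041, -0.0]
contact_force: [0.9, 0.4, -1.7]
width: 0.0402
gripper_force: 41.0
```

carry_out --delta_pos '[[0,0,0.1],[0,0,0.2],[0,0,0.26],[0,0,0.28],[0,0,0.28],[0,0,0.28]]' --turn '[[0,0,0],[0,0,0],[0,0,0],[0,0,0],[0,0,0],[0,0,0]]' --claw '[1,1,1,1,1,1]'

```text
clock: 37.8
position: [0.5738, -0.0721, 0.0994]
ee_rot: [0.0, 0.999, 0.043, 0.001]
contact_force: [1.1, 0.3, -1.5]
width: 0.0399
gripper_force: 41.0
```

```bash
python3 -c "
from h import *
go((.573,-.0718,.082))
im=snap('side'); cv2.imwrite('pics/s7c.png',cv2.resize(im['image'][60:300,180:420,::-1],None,fx=2.5,fy=2.5))
"
```

```text
now 37.8 [ 0.5738 -0.0721  0.0994] w 0.03990971586756629 40.96683785319328 turn [ 0.0011 -0.0046  0.0014]
(0.573, -0.0718, 0.082) [-0.002  -0.0009  0.0435]
```

View pics/s7c.png

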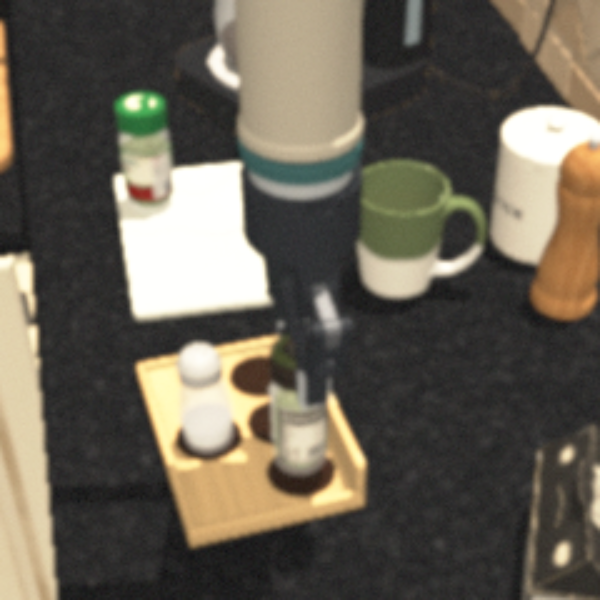

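The crop shows salt on its front spot at (208,440) and brown hanging upright over its spot at (300,475). I lower and release brown.

carry_out --delta_pos '[[-0.001,0,0.02],[-0.001,0,0.034],[-0.001,0,0.042],[-0.001,0,0.042],[-0.001,0,0.042],[-0.001,0,0.042],[-0.001,0,0.042],[-0.001,0,0.042],[-0.001,0,-0.06],[-0.001,0,-0.18],[0,0,-0.26],[-0.02,-0.1,-0.26]]' --turn '[[0,0,0],[0,0,0],[0,0,0],[0,0,0],[0,0,0],[0,0,0],[0,0,0],[0,0,0],[0,0,0],[0,0,0],[0,0,0],[0,0,0]]' --claw '[1,1,1,1,-1,-1,-1,-1,-1,-1,-1,-1]'

```text
clock: 39.05
position: [0.5665, -0.0373, 0.2075]
ee_rot: [0.003, 0.999, 0.04, 0.007]
contact_force: [0.4, 1.7, -0.0]
width: 0.0852
gripper_force: 0.0
```

```bash
python3 -c "
from h import *
go((.5047,.3219,.19),(.5047,.3219,.0828))
"
```

```text
now 39.05 [ 0.5665 -0.0373  0.2075] w 0.08519726224008868 0.0 turn [ 0.0116 -0.0244 -0.0087]
(0.5047, 0.3219, 0.19) [-0.0819 -0.9077  0.0373]
(0.5047, 0.3219, 0.0828) [-0.0853 -0.9094  0.3053]
```

carry_out --delta_pos '[[0,-0.12,0],[-0.02,-0.24,0],[-0.03,-0.36,0],[-0.04,-0.48,0],[-0.05,-0.6,0],[-0.06,-0.72,0],[-0.068,-0.83,0],[-0.068,-0.896,0.03],[-0.068,-0.896,0.06],[-0.068,-0.896,0.06],[-0.068,-0.896,0.06]]' --turn '[[0,0,0],[0,0,0],[0,0,0],[0,0,0],[0,0,0],[0,0,0],[0,0,0],[0,0,0],[0,0,0],[0,0,0],[0,0,0]]' --claw '[-1,-1,-1,-1,-1,-1,-1,-1,-1,-1,-1]'

```text
clock: 40.15
position: [0.5035, 0.3203, 0.1777]
ee_rot: [0.001, 0.999, 0.042, -0.001]
contact_force: [0.1, 0.4, 0.2]
width: 0.0855
gripper_force: 0.0
```

```bash
python3 -c "
from h import *
go((.5047,.3219,.0815))
"
```

```text
now 40.15 [0.5035 0.3203 0.1777] w 0.0854954101707067 0.0 turn [ 0.0023  0.002  -0.0015]
(0.5047, 0.3219, 0.0815) [ 0.0037 -0.0041  0.2404]
```

carry_out --delta_pos '[[0.003,-0.004,0.05],[0.003,-0.004,0.15],[0.003,-0.004,0.22],[0.003,-0.004,0.24],[0.003,-0.004,0.24],[0.003,-0.004,0.24],[0.003,-0.004,0.24],[0.003,-0.004,0.24],[0.003,-0.004,0.24],[0.003,-0.004,0.24],[0.003,-0.004,0.24],[0.003,-0.004,0.24]]' --turn '[[0,0,0],[0,0,0],[0,0,0],[0,0,0],[0,0,0],[0,0,0],[0,0,0],[0,0,0],[0,0,0],[0,0,0],[0,0,0],[0,0,0]]' --claw '[-1,-1,-1,-1,-1,1,1,1,1,1,1,1]'

```text
clock: 41.35
position: [0.5058, 0.3233, 0.084]
ee_rot: [-0.0, 0.999, 0.043, 0.002]
contact_force: [-0.1, -1.7, 5.6]
width: 0.0444
gripper_force: 40.4
```

```bash
python3 -c "
from h import *
go((.5626,.0452,.0785))
"
```

```text
now 41.35 [0.5058 0.3233 0.084 ] w 0.044400254994714485 40.36345337983221 turn [-0.0009 -0.0065  0.0005]
(0.5626, 0.0452, 0.0785) [0.082  0.7049 0.0136]
```

carry_out --delta_pos '[[0,0,-0.06],[0,0,-0.16],[0,0,-0.28],[0,0.06,-0.32],[0.01,0.18,-0.32],[0.03,0.3,-0.32],[0.05,0.42,-0.32],[0.07,0.54,-0.32],[0.08,0.64,-0.32],[0.082,0.704,-0.32],[0.082,0.704,-0.32],[0.082,0.704,-0.32]]' --turn '[[0,0,0],[0,0,0],[0,0,0],[0,0,0],[0,0,0],[0,0,0],[0,0,0],[0,0,0],[0,0,0],[0,0,0],[0,0,0],[0,0,0]]' --claw '[1,1,1,1,1,1,1,1,1,1,1,1]'

```text
clock: 42.55
position: [0.5611, 0.0451, 0.2101]
ee_rot: [-0.0, 0.999, 0.042, -0.0]
contact_force: [-0.5, 0.5, -0.8]
width: 0.0442
gripper_force: 41.2
```

carry_out --delta_pos '[[0,0,0.1],[0,0,0.2],[0,0,0.26],[0,0,0.28],[0,0,0.28],[0,0,0.28]]' --turn '[[0,0,0],[0,0,0],[0,0,0],[0,0,0],[0,0,0],[0,0,0]]' --claw '[1,1,1,1,1,1]'

```text
clock: 43.15
position: [0.5624, 0.046, 0.0994]
ee_rot: [0.0, 0.999, 0.043, 0.001]
contact_force: [0.0, 0.0, -0.2]
width: 0.0441
gripper_force: 41.2
```

```bash
python3 -c "
from h import *
go((.562,.045,.082))
"
```

```text
now 43.15 [0.5624 0.046  0.0994] w 0.04413043870973664 41.19933548150584 turn [ 0.0004 -0.005   0.0015]
(0.562, 0.045, 0.082) [-0.0014  0.0023  0.0435]
```

Lower, release, rise, and back off toward the robot side for a clear view.

carry_out --delta_pos '[[0,0.002,0.02],[0,0.002,0.034],[0,0.002,0.042],[0,0.002,0.042],[0,0.002,0.042],[0,0.002,0.042],[0,0.002,0.042],[0,0.002,0.042],[0,0,-0.06],[0,0,-0.18],[0,0,-0.28],[0,-0.1,-0.3]]' --turn '[[0,0,0],[0,0,0],[0,0,0],[0,0,0],[0,0,0],[0,0,0],[0,0,0],[0,0,0],[0,0,0],[0,0,0],[0,0,0],[0,0,0]]' --claw '[1,1,1,1,-1,-1,-1,-1,-1,-1,-1,-1]'

```text
clock: 44.35
position: [0.5619, 0.082, 0.2236]
ee_rot: [0.002, 0.999, 0.04, 0.006]
contact_force: [1.0, 0.9, -0.4]
width: 0.0854
gripper_force: 0.0
```

carry_out --delta_pos '[[-0.03,-0.12,0],[-0.06,-0.24,0],[-0.09,-0.36,0],[-0.12,-0.48,0],[-0.15,-0.6,0],[-0.15,-0.6,0],[-0.15,-0.6,0],[-0.15,-0.6,0]]' --turn '[[0,0,0],[0,0,0],[0,0,0],[0,0,0],[0,0,0],[0,0,0],[0,0,0],[0,0,0]]' --claw '[-1,-1,-1,-1,-1,-1,-1,-1]'

```text
clock: 45.15
position: [0.4779, 0.3183, 0.2179]
ee_rot: [0.0, 0.999, 0.043, -0.0]
contact_force: [0.2, -0.8, -0.8]
width: 0.0853
gripper_force: 0.0
```

Run:
```python
from h import *
go()
A=[]
for c in("top","side"):
    im=snap(c); w=cloud(im); A.append(im["image"][:,:,::-1])
    for n,q,z0,z1 in [("green",(.562,.045),.105,.13),("brown",(.5735,-.0715),.105,.13),("salt",(.508,-.017),.085,.12),("glass",(.496,-.3455),.058,.075)]:
        p=w[(np.hypot(w[...,0]-q[0],w[...,1]-q[1])<.035)&(w[...,2]>z0)&(w[...,2]<z1)]
        print(c,n,len(p),((p.min(0)+p.max(0))/2,np.ptp(p,axis=0)) if len(p) else 0)
cv2.imwrite("pics/end.png",np.hstack([cv2.resize(A[0][200:330,200:340],(400,371)),cv2.resize(A[1][60:300,180:420],(400,371))]))
```

```text
now 45.15 [0.4779 0.3183 0.2179] w 0.085336234002123 0.0 turn [ 0.0019  0.0002 -0.0009]
top green 476 (array([0.5586, 0.0412, 0.1126]), array([0.0445, 0.0437, 0.0139]))
top brown 381 (array([ 0.5676, -0.0735,  0.1123]), array([0.0387, 0.0393, 0.0143]))
top salt 263 (array([ 0.5056, -0.0186,  0.0934]), array([0.0337, 0.0322, 0.0162]))
top glass 167 (array([ 0.4961, -0.3461,  0.0643]), array([0.0478, 0.0481, 0.0124]))
side green 351 (array([0.5591, 0.0417, 0.1121]), array([0.0436, 0.0465, 0.0141]))
side brown 365 (array([ 0.5683, -0.0723,  0.1117]), array([0.0395, 0.0415, 0.0131]))
side salt 216 (array([ 0.5063, -0.0212,  0.0924]), array([0.0341, 0.0298, 0.0145]))
side glass 366 (array([ 0.4962, -0.3448,  0.0641]), array([0.0478, 0.0494, 0.0118]))
```

View pics/end.png

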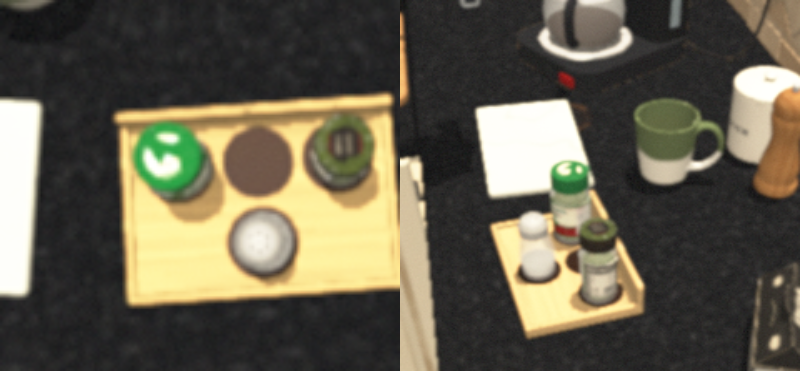

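The two views show green, brown and salt upright on their own spots, within about 4 mm of where they started. The glass spot is empty, the slab is clear, and the mug is untouched. The glass is centred on the coaster.

```bash
python3 -c "
from h import *
print(manip.sign_off())"
```

```text
the job is handed in; nothing more can be done
None
```

The job is handed in at about 45 s: the glass measures within about 1 mm of the coaster's centre, the jars and shaker are back upright on their starting spots to within about 4 mm, and I saw no contact with the tea box or mug.

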